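Put four plaster models on their right stations

ROBOT

A 7-joint arm with a two-finger parallel gripper is mounted at the origin on the work surface. World frame = base frame: x ahead of the robot, y to its left, z up, the work surface at z = 0. Lengths are in m, angles in rad, forces in N, time in s.
With the tool pointing down it reaches from about 0.35 to 0.9 m from the base axis. Payload 8.1 kg.
Tool frame: the origin (TCP) lies midway between the tips of the shut fingers; the grasp point (between the pads) lies 19 mm behind it; z points along the fingers, y is the line along which they close (so a half turn about z gives the same grasp; the last joint's range is limited). The gripper opens to 85 mm and grips with 20 to 120 N. Pads are 22 mm wide; open, the fingers measure 114 mm over their backs; the gripper's body (76 mm by 85 mm) begins 54 mm behind the grasp point. The pads swing forward as they close: fully open they stand 13 mm farther back than shut.
Start: joints at [-1.412, 0.434, 0.025, 1.573, -0.012, 1.134, -0.075], TCP at [0.162, 0.604, 0.231] pointing down, gripper open.
Joint ranges: [-2.62, 2.62], [-0.44, 2.09], [-1.27, 1.32], [0.08, 2.57], [-1.32, 4.46], [0.12, 2], [-2.74, 2.74]. Speed limits (rad/s): [2.22, 2.22, 3.01, 3.01, 3.14, 3.14, 3.14].

INTERFACE

Orientations are given as a unit quaternion [x, y, z, w].
In Python, from station import arm gives the robot as it stands.
- The arm moves only by the shell command python3 -m handwheel 'ROWS' [FORCE]. ROWS is JSON, a list of rows, each an object with "gripper": the finger opening in cm, from 0 to 8.54; "xyz": the shift along the tool's x, y, z in cm, a list of three; "turn": the turn about the tool's z in degrees. A call has 1 to 20 rows; each row is the pose to reach, as a shift and turn from the pose commanded when the call began, along the tool's axes at that moment; what a row does not reach only later rows make up. A row lasts 1/8 s, in which the tool goes at most 62.5 mm and 10.7 degrees, less where a joint would pass 70% of its speed; a pose out of reach is approached as far as the arm can. A call with a gripper value outside its range is refused whole. The fingers move at their own pace and stop on an object; FORCE is the grip in N (left out, the last holds). Time passes only in rows, so rows that repeat a pose let the fingers close. It gives the time, the measured TCP pose, the force, the opening and the grip force at its end, in the units of the state.
- arm.read_state(): the state, without advancing time (a new reading comes with each control period).
- arm.camera(name): name is "scene" or "top" or "wrist"; returns (picture, depth): 420x560x3 uint8, red, green, blue; 420x560 float32, m along the optical axis (not along the pixel's ray), 0 where there is no reading.
- arm.camera_params(name): a dict with "camera_matrix" (3x3 intrinsics, pixels), "rvec" (rotation vector, rad) and "tvec" (3), from world to camera coordinates, as OpenCV has them; the wrist camera has in their place "hand_eye" (4x4, takes a point from camera to tool coordinates, whose origin is the TCP and whose axes are the flange's). Camera axes: x right, y down, z forward; pixel columns grow to the right and rows downward; lengths in m; the calibration is good to about 2 mm. A picture is of the moment at which its call begins: read the wrist's pose just before it. camera_params takes no time and is no camera call.
- arm.hand_in(): hands the job in; it is judged then, once.
Trained networks look in the newest picture that a camera, given by its name, has taken for a name from the list of things; names that differ only in an ending like _2 or _b are one class to them, and where a whole thing is asked for, a point or a joint stands for the part that bears it (a point fixed in the world has none). Each returns a list of dicts, best first, with "score" (0 to 1); they miss things now and then, are a little off and sometimes report something else, mostly with a low value. They report only what shows in the picture. A call takes as long as a camera call. They do not tell look-alikes from the thing itself.
- arm.find_in(camera, target): "centre" ([x, y, z] in m, in the coordinates of the camera as it stood for that picture, good to about 4 mm: the middle of the surface that is visible of it).
- arm.silhouettes(camera, target): "pixels" (420x560 bool, what is visible of it).
- arm.landmark_of(camera, target): "centre" ([x, y, z] in m, in the coordinates of the camera as it stood for that picture, good to about 4 mm: a listed point, or the origin of a listed thing).
The state is a dict: "t": time; "qpos": joint angles; "joint_velocities": joint speeds; "joint_torque": joint torques, N m; "tcp_pos": TCP position; "tcp_rot": TCP orientation; "ft_force": force on the tool from outside, world axes, zero at the start; "ft_torque": the same for the moment, N m; "opening": finger opening in m; "gripper_force": force on a finger pad.
Only numpy, scipy, OpenCV 4.12 (cv2) and the standard library are available. Lean on these libraries where they do the work, as an engineer would, in place of code of your own. Each camera call takes 0.05 s, during which the arm holds its last target. There are 200 camera calls.

TASK

The four plaster models stand on one another's stations: put the foot model on the slatted drying grate, the square blank on the round cork carving pad, the squat round model on the weighing plate of the scale, and the tall tapering model in the rimmed steel tray, each upright and in the middle. Each station takes one model, so use the empty plywood board as the parking place on the way, and never stand a model on the bare bench. Set the plaster down gently: do not drop it or tip it over.

Things in the scene. Friction and masses are not known exactly. Their poses are not given: they have to be found in the camera images.
- foot_grip (a point): Foot model: long, 87 mm by 44 mm (from 42 mm behind the pipe axis to 45 mm ahead of it, at the toes, along its own x), 60 mm high at the heel, where the pipe stands, and about 34 mm at the toes. The point is 85 mm above its underside, 0.26 kg. Plaster; an upright metal pipe stub, 24 mm in diameter, stands 50 mm out of its top: take it by this, from above. The point is on the pipe axis, half-way up the stub; z is up.
- block_grip (a point): Blank: uncarved square plaster block 60 mm by 60 mm, 65 mm high. The point is 90 mm above its underside, 0.30 kg. Plaster; an upright metal pipe stub, 24 mm in diameter, stands 50 mm out of its top: take it by this, from above. The point is on the pipe axis, half-way up the stub; z is up.
- cap_grip (a point): Squat round model: broad plaster disc with bevelled edges, 84 mm in diameter and only 45 mm high. The point is 70 mm above its underside, 0.28 kg. Plaster; an upright metal pipe stub, 24 mm in diameter, stands 50 mm out of its top: take it by this, from above. The point is on the pipe axis, half-way up the stub; z is up.
- cone_grip (a point): Tall tapering round model: 60 mm in diameter near its foot, 36 mm at the top of the plaster, 85 mm high. The point is 110 mm above its underside, 0.22 kg. Plaster; an upright metal pipe stub, 24 mm in diameter, stands 50 mm out of its top: take it by this, from above. The point is on the pipe axis, half-way up the stub; z is up.
- grate_top (a point): Drying grate: square slatted steel grid, 110 mm by 110 mm by 20 mm high. The point is the middle of the upper face on which a model stands, 20 mm above the bench; fixed.
- pad_top (a point): Carving pad: round cork disc, 110 mm in diameter, 20 mm high. The point is the middle of the upper face on which a model stands, 20 mm above the bench; fixed.
- scale_top (a point): Bench scale: square white weighing plate, 104 mm by 106 mm, on a grey housing that reaches 86 mm from the plate's middle along its -x, where it has a small display and two buttons. The plate does not move. The point is the middle of the upper face on which a model stands, 20 mm above the bench; fixed.
- tray_top (a point): Finished-work tray: square sheet-steel tray, 122 mm outside, 116 mm inside, with a rim 8 mm above its floor. The point is the middle of the upper face on which a model stands, 20 mm above the bench; fixed.
- board_top (a point): Spare board: plain plywood square, 110 mm by 110 mm, 20 mm high, with nothing on it at the start; all five stations lie in random order on the bench. The point is the middle of the upper face on which a model stands, 20 mm above the bench; fixed.
Not all that is in view belongs to the job. What is shaped like the part that bears block_grip but purple is not meant. What is shaped like the part that bears foot_grip but yellow is not meant.

How it is judged:
By the outcome, as a careful person would: the job done as asked, in the order asked, and still so for the second after the job is handed in, with the robot touching nothing.
It also fails if it takes over 128 s, if anything falls off the work surface, if the arm or the gripper's body presses on something with over 40 N, if the wrist force passes 120 N, or if a joint passes its speed limit or range.

## Working session

There is one attempt and no reset: what is moved stays moved. The work goes in short steps, Python scripts to look and compute and a shell command to move; the robot and the scene stay as the last step left them, time stands still between calls to the robot, and variables do not carry over. Pictures are saved under pics/ and viewed, at most 14 in all, crops included, and the job is handed in when it is done.

```bash
mkdir -p pics; ls
cat > h.py <<'E'
import numpy as np, cv2
from scipy.spatial.transform import Rotation as R
from station import arm
def w2c(cam):
    p=arm.camera_params(cam); T=np.eye(4)
    T[:3,:3]=cv2.Rodrigues(np.array(p["rvec"],float))[0]; T[:3,3]=np.ravel(p["tvec"]); return T,np.array(p["camera_matrix"])
def toworld(cam,c):
    T,_=w2c(cam); return (np.linalg.inv(T)@np.r_[c,1])[:3]
def cloud(cam,depth):
    T,K=w2c(cam); v,u=np.indices(depth.shape); 
    P=np.stack([(u-K[0,2])/K[0,0]*depth,(v-K[1,2])/K[1,1]*depth,depth,np.ones_like(depth)],-1)
    return (P@np.linalg.inv(T).T)[...,:3]
def pix(cam,p):
    T,K=w2c(cam); q=K@(T@np.r_[p,1])[:3]; return q[:2]/q[2]
def save(name,img): cv2.imwrite("pics/"+name,cv2.cvtColor(img,cv2.COLOR_RGB2BGR))
E
python3 - <<'E'
from h import *
s=arm.read_state(); print(s["t"],s["tcp_pos"],s["tcp_rot"],s["opening"],s["ft_force"])
for cam in("top","scene"):
    im,d=arm.camera(cam); save(cam+"0.png",im); np.savez(f"{cam}0.npz",im=im,d=d)
    for n in "foot_grip block_grip cap_grip cone_grip grate_top pad_top scale_top tray_top board_top".split():
        for r in arm.landmark_of(cam,n)[:3]:
            w=toworld(cam,r["centre"]); print(cam,n,round(r["score"],2),w.round(3),pix(cam,w).round())
E
```

```text
pics
0.0 [0.16171378 0.60320224 0.23053566] [ 1.30582182e-01  9.91437192e-01 -7.66647934e-04 -1.90407163e-05] 0.08532825360384913 [-0.32964185 -0.17667955  0.61382195]
top foot_grip 0.78 [0.365 0.408 0.086] [129. 318.]
top foot_grip 0.77 [0.657 0.11  0.108] [266. 191.]
top block_grip 0.98 [ 0.647 -0.109  0.111] [363. 197.]
top block_grip 0.84 [0.836 0.095 0.092] [275. 116.]
top cap_grip 0.66 [ 0.452 -0.239  0.095] [419. 285.]
top cone_grip 0.81 [0.465 0.237 0.132] [206. 275.]
top grate_top 0.69 [0.459 0.234 0.023] [212. 277.]
top pad_top 0.95 [ 0.445 -0.229  0.022] [407. 288.]
top scale_top 0.88 [0.66  0.104 0.02 ] [269. 195.]
top tray_top 0.83 [ 0.65  -0.11   0.025] [357. 201.]
top board_top 0.57 [0.435 0.    0.022] [310. 290.]
scene foot_grip 0.91 [0.366 0.409 0.083] [274. 117.]
scene foot_grip 0.73 [0.656 0.108 0.103] [295. 219.]
scene block_grip 0.87 [ 0.649 -0.109  0.107] [221. 287.]
scene block_grip 0.76 [0.826 0.097 0.088] [364. 269.]
scene cap_grip 0.58 [ 0.448 -0.233  0.091] [ 96. 279.]
scene cone_grip 0.61 [0.459 0.242 0.132] [262. 142.]
scene pad_top 0.64 [ 0.446 -0.229  0.023] [109. 296.]
scene tray_top 0.93 [ 0.651 -0.108  0.02 ] [226. 312.]
scene board_top 0.92 [0.435 0.005 0.016] [191. 227.]
```

View pics/top0.png

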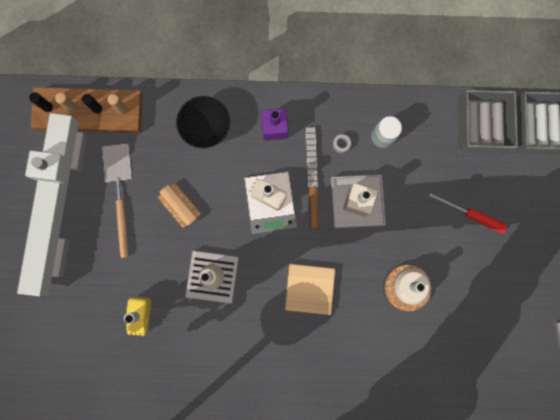

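View pics/scene0.png

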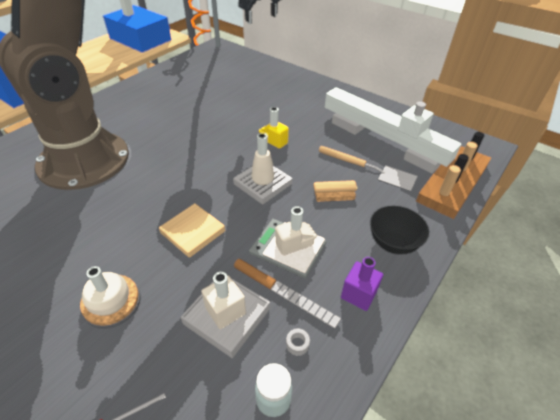

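The models now stand as follows in the top view:
- Foot on the scale (268,191)
- Block in the tray (363,197)
- Cap on the pad (419,285)
- Cone on the grate (206,275)
- The board (310,290) is empty.

The purple block (275,116) and the yellow foot (129,318) are the look-alikes, and I'll leave them alone. The beige foot and block stand on the stations, so they are the ones meant.

Order: cap→board, block→pad, cone→tray, foot→grate, cap→scale. Next I'll refine positions from depth and confirm with an enlarged crop.

Run:
```python
from h import *
from scipy.optimize import least_squares
G=dict(foot=(.657,.109,.105),block=(.648,-.109,.11),cap=(.450,-.236,.09),cone=(.462,.239,.13))
S=dict(grate=(.459,.234),pad=(.445,-.229),scale=(.66,.104),tray=(.65,-.109),board=(.435,.002))
C={}
for cam in("top","scene"):
    z=np.load(cam+"0.npz"); C[cam]=cloud(cam,z["d"])[z["d"]>0]
for n,g in G.items():
    for cam,P in C.items():
        m=(np.hypot(P[:,0]-g[0],P[:,1]-g[1])<.03)&(abs(P[:,2]-g[2])<.022); Q=P[m]
        m2=(np.hypot(P[:,0]-g[0],P[:,1]-g[1])<.03)
        if len(Q)<5: print(n,cam,len(Q)); continue
        f=least_squares(lambda c:np.hypot(Q[:,0]-c[0],Q[:,1]-c[1])-.012,g[:2],loss="soft_l1",f_scale=.002)
        print(n,cam,len(Q),f.x.round(4),"res",np.median(abs(f.fun)).round(4),"top z",np.percentile(P[m2,2],98).round(3))
for n,g in S.items():
    for cam,P in C.items():
        m=(np.hypot(P[:,0]-g[0],P[:,1]-g[1])<.085)&(P[:,2]>.01)&(P[:,2]<.032); Q=P[m]
        r=cv2.minAreaRect(Q[:,:2].astype(np.float32)); print(n,cam,len(Q),"rect",np.round(r[0],4),np.round(r[1],3),round(r[2],1),"z",np.median(Q[:,2]).round(4))
m=(np.hypot(*(C["top"][:,:2]-G["foot"][:2]).T)<.08)&(C["top"][:,2]>.045)&(C["top"][:,2]<.09)
r=cv2.minAreaRect(C["top"][m][:,:2].astype(np.float32)); print("foot",np.round(r[0],3),np.round(r[1],3),r[2])
im=np.load("top0.npz")["im"]; a=im[95:325,120:450]; save("crop1.png",cv2.resize(a,None,fx=2.4,fy=2.4,interpolation=cv2.INTER_CUBIC))
```

```text
foot top 65 [0.6553 0.1016] res 0.0034 top z 0.134
foot scene 165 [0.6562 0.1094] res 0.0005 top z 0.131
block top 171 [ 0.6487 -0.1091] res 0.0076 top z 0.14
block scene 183 [ 0.6473 -0.1083] res 0.0004 top z 0.136
cap top 200 [ 0.4491 -0.2342] res 0.0097 top z 0.12
cap scene 213 [ 0.4477 -0.2322] res 0.0004 top z 0.116
cone top 34 [0.4617 0.2355] res 0.0006 top z 0.16
cone scene 146 [0.4601 0.2377] res 0.0007 top z 0.155
grate top 1260 rect [0.4589 0.226 ] [0.13  0.111] 83.7 z 0.0212
grate scene 859 rect [0.4601 0.2372] [0.115 0.113] 83.2 z 0.0191
pad top 680 rect [ 0.4483 -0.2321] [0.111 0.116] 69.8 z 0.0218
pad scene 837 rect [ 0.4554 -0.2323] [0.109 0.091] 81.0 z 0.0197
scale top 1752 rect [0.6473 0.09  ] [0.139 0.135] 9.5 z 0.0201
scale scene 1537 rect [0.6452 0.1022] [0.139 0.113] 9.7 z 0.0186
tray top 1751 rect [ 0.6517 -0.1183] [0.137 0.138] 4.3 z 0.0224
tray scene 2465 rect [ 0.6492 -0.1089] [0.124 0.124] 4.0 z 0.0202
board top 2153 rect [0.4442 0.0009] [0.11  0.124] 85.5 z 0.0218
board scene 1811 rect [0.4369 0.0031] [0.112 0.113] 85.7 z 0.0196
foot [0.658 0.108] [0.087 0.045] 62.33658218383789
```

View pics/crop1.png

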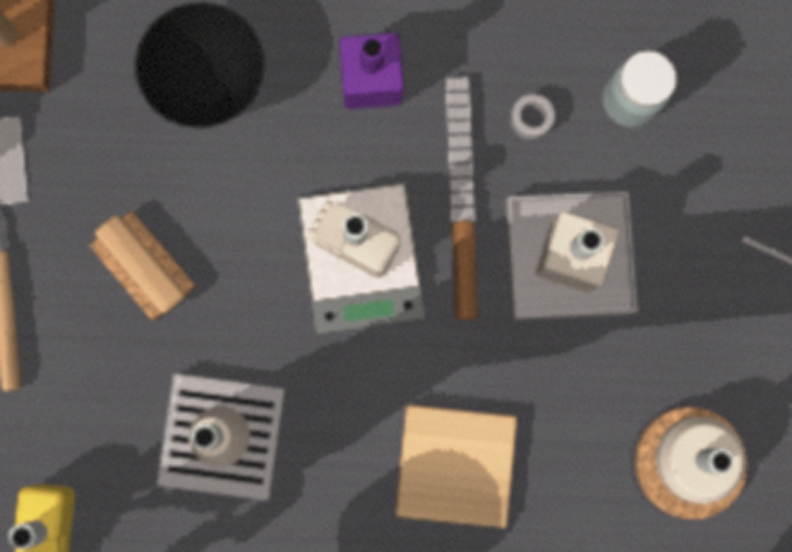

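The crop confirms it. The beige foot with the scalloped toe edge is on the scale and the beige cube is in the tray. The purple cube (top, crop 370,70) and the yellow foot (lower left, crop 40,520) stay untouched. The scene-depth pipe fits are good (residual about 0.5 mm).

```bash
cat >> h.py <<'E'
def shift(p,yaw=None,frm=None):
    "tool-frame shifts in cm from the present pose (frm: other present position)"
    s=arm.read_state(); M=R.from_quat(s["tcp_rot"]).as_matrix(); p=np.array(p,float)
    return (M.T@(p-s["tcp_pos"])*100).round(2)
def st():
    s=arm.read_state(); M=R.from_quat(s["tcp_rot"]).as_matrix()
    print("t",round(s["t"],2),"tcp",np.round(s["tcp_pos"],4),"y-dir deg",np.degrees(np.arctan2(M[1,1],M[0,1])).round(1),"tilt",np.degrees(np.arccos(-M[2,2])).round(2),"q7",round(s["qpos"][6],2),"F",np.round(s["ft_force"],1),"op",round(s["opening"],4),"gf",round(s["gripper_force"],1))
E
python3 - <<'E'
from h import *
st()
for p in [(.42,.35,.24),(.48,.0,.24),(.448,-.2325,.16),(.448,-.2325,.074)]: print(p,shift(p))
E
```

```text
t 1.0 tcp [0.1618 0.6037 0.2313] y-dir deg 75.0 tilt 0.0 q7 -0.08 F [ 0.2 -0.3  0.3] op 0.0855 gf 0.0
(0.42, 0.35, 0.24) [-31.51 -17.82  -0.87]
(0.48, 0.0, 0.24) [-46.36 -50.07  -0.87]
(0.448, -0.2325, 0.16) [-49.29 -73.36   7.13]
(0.448, -0.2325, 0.074) [-49.29 -73.36  15.73]
```

```bash
python3 -m handwheel '[{"gripper":8.5,"xyz":[-16,-9,-0.9],"turn":0},{"gripper":8.5,"xyz":[-16,-9,-0.9],"turn":0},{"gripper":8.5,"xyz":[-16,-9,-0.9],"turn":0},{"gripper":8.5,"xyz":[-31.5,-17.8,-0.9],"turn":0},{"gripper":8.5,"xyz":[-31.5,-17.8,-0.9],"turn":0},{"gripper":8.5,"xyz":[-31.5,-17.8,-0.9],"turn":0},{"gripper":8.5,"xyz":[-46.4,-50,-0.9],"turn":0},{"gripper":8.5,"xyz":[-46.4,-50,-0.9],"turn":0},{"gripper":8.5,"xyz":[-46.4,-50,-0.9],"turn":0},{"gripper":8.5,"xyz":[-46.4,-50,-0.9],"turn":0},{"gripper":8.5,"xyz":[-46.4,-50,-0.9],"turn":0},{"gripper":8.5,"xyz":[-46.4,-50,-0.9],"turn":0},{"gripper":8.5,"xyz":[-49.3,-73.4,0],"turn":0},{"gripper":8.5,"xyz":[-49.3,-73.4,0],"turn":0},{"gripper":8.5,"xyz":[-49.3,-73.4,0],"turn":0},{"gripper":8.5,"xyz":[-49.3,-73.4,0],"turn":0},{"gripper":8.5,"xyz":[-49.3,-73.4,4],"turn":0},{"gripper":8.5,"xyz":[-49.3,-73.4,7],"turn":0},{"gripper":8.5,"xyz":[-49.3,-73.4,7],"turn":0},{"gripper":8.5,"xyz":[-49.3,-73.4,7],"turn":0}]'
python3 - <<'E'
from h import *
st(); print(shift((.448,-.2325,.074)))
s=arm.read_state(); H=np.array(arm.camera_params("wrist")["hand_eye"]); im,d=arm.camera("wrist"); save("w1.png",im)
M=np.eye(4); M[:3,:3]=R.from_quat(s["tcp_rot"]).as_matrix(); M[:3,3]=s["tcp_pos"]
for n in("cap_grip","pad_top"):
    for r in arm.landmark_of("wrist",n)[:2]: print(n,round(r["score"],2),(M@H@np.r_[r["centre"],1])[:3].round(4))
E
```

```text
t: 3.5
tcp_pos: [0.4486, -0.2332, 0.1624]
tcp_rot: [0.13, 0.991, -0.0, 0.001]
ft_force: [-0.2, -0.8, 0.8]
opening: 0.0849
gripper_force: 0.0
t 3.5 tcp [ 0.4486 -0.2332  0.1624] y-dir deg 75.0 tilt 0.07 q7 1.89 F [-0.2 -0.8  0.8] op 0.0849 gf 0.0
[0.08 0.05 8.84]
cap_grip 0.9 [ 0.4505 -0.2325  0.0915]
```

View pics/w1.png

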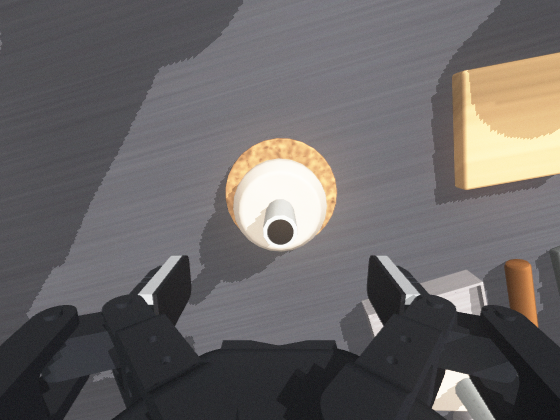

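The pipe top at (280,232) is centred between the open fingers, so I'll descend and grip.

```bash
python3 -m handwheel '[{"gripper":8.5,"xyz":[0.05,0.05,4],"turn":0},{"gripper":8.5,"xyz":[0.05,0.05,6.5],"turn":0},{"gripper":8.5,"xyz":[0.05,0.05,8.2],"turn":0},{"gripper":8.5,"xyz":[0.05,0.05,8.8],"turn":0},{"gripper":8.5,"xyz":[0.05,0.05,8.8],"turn":0},{"gripper":1.5,"xyz":[0.05,0.05,8.8],"turn":0},{"gripper":1.5,"xyz":[0.05,0.05,8.8],"turn":0},{"gripper":1.5,"xyz":[0.05,0.05,8.8],"turn":0},{"gripper":1.5,"xyz":[0.05,0.05,8.8],"turn":0},{"gripper":1.5,"xyz":[0.05,0.05,8.8],"turn":0},{"gripper":1.5,"xyz":[0.05,0.05,8.8],"turn":0},{"gripper":1.5,"xyz":[0.05,0.05,8.8],"turn":0},{"gripper":1.5,"xyz":[0.05,0.05,8.8],"turn":0},{"gripper":1.5,"xyz":[0.05,0.05,8.8],"turn":0},{"gripper":1.5,"xyz":[0.05,0.05,8.8],"turn":0}]' 50
python3 -c "
from h import *
st()"
```

```text
t: 5.52
tcp_pos: [0.4478, -0.2322, 0.0737]
tcp_rot: [0.131, 0.991, 0.0, 0.0]
ft_force: [-0.4, 1.7, 6.7]
opening: 0.0228
gripper_force: 48.7
t 5.53 tcp [ 0.4478 -0.2322  0.0737] y-dir deg 75.0 tilt 0.03 q7 1.97 F [-0.4  1.7  6.7] op 0.0228 gf 48.7
```

```bash
python3 -m handwheel '[{"gripper":1.5,"xyz":[0,0,-0.5],"turn":0},{"gripper":1.5,"xyz":[0,0,-2],"turn":0},{"gripper":1.5,"xyz":[0,0,-4],"turn":0},{"gripper":1.5,"xyz":[0.4,1,-5.5],"turn":0},{"gripper":1.5,"xyz":[1,3,-6],"turn":0},{"gripper":1.5,"xyz":[1.9,6,-6],"turn":0},{"gripper":1.5,"xyz":[3.2,10,-6],"turn":0},{"gripper":1.5,"xyz":[4.5,14,-6],"turn":0},{"gripper":1.5,"xyz":[5.8,18,-6],"turn":0},{"gripper":1.5,"xyz":[6.6,20.5,-6],"turn":0},{"gripper":1.5,"xyz":[7.1,22,-6],"turn":0},{"gripper":1.5,"xyz":[7.2,22.4,-6],"turn":0},{"gripper":1.5,"xyz":[7.2,22.4,-5],"turn":0},{"gripper":1.5,"xyz":[7.2,22.4,-3.5],"turn":0},{"gripper":1.5,"xyz":[7.2,22.4,-2.2],"turn":0},{"gripper":1.5,"xyz":[7.2,22.4,-1.5],"turn":0},{"gripper":1.5,"xyz":[7.2,22.4,-1],"turn":0},{"gripper":1.5,"xyz":[7.2,22.4,-0.6],"turn":0},{"gripper":1.5,"xyz":[7.2,22.4,-0.6],"turn":0}]'
python3 - <<'E'
from h import *
st()
im,d=arm.camera("scene"); save("s2.png",im); P=cloud("scene",d)
for r in arm.landmark_of("scene","cap_grip")[:2]: print("cap",toworld("scene",r["centre"]).round(4),r["score"])
for cam in("scene","top"):
    im2,d2=(im,d) if cam=="scene" else arm.camera("top")
    for r in arm.landmark_of(cam,"pad_top")[:2]: print(cam,"pad",toworld(cam,r["centre"]).round(4),r["score"])
    Q=cloud(cam,d2)[d2>0]; m=(np.hypot(Q[:,0]-.446,Q[:,1]+.23)<.085)&(Q[:,2]>.014)&(Q[:,2]<.03); c=cv2.minEnclosingCircle(Q[m][:,:2].astype(np.float32)); print(cam,c,np.median(Q[m],0).round(4))
print(shift((.4365,.003,.0737)))
E
```

```text
t: 7.9
tcp_pos: [0.436, 0.0027, 0.0792]
tcp_rot: [0.131, 0.991, 0.0, -0.0]
ft_force: [-0.8, 0.6, -2.8]
opening: 0.0228
gripper_force: 49.4
t 7.9 tcp [0.436  0.0027 0.0792] y-dir deg 75.0 tilt 0.0 q7 1.42 F [-0.8  0.6 -2.8] op 0.0228 gf 49.4
cap [0.4377 0.0034 0.0972] 0.67
scene pad [ 0.4461 -0.2285  0.0221] 0.59
scene ((0.4445992410182953, -0.2313423454761505), 0.05629874765872955) [ 0.4482 -0.2329  0.0199]
top pad [ 0.4471 -0.232   0.0226] 0.71
top ((0.44535425305366516, -0.23058012127876282), 0.05648093670606613) [ 0.4453 -0.2313  0.0221]
[-0.02  0.03  0.58]
```

View pics/s2.png

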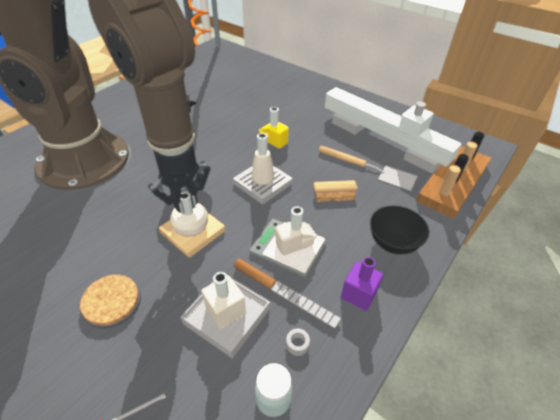

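The cap hangs over the board at (190,220) and the pad at (110,300) is free. Now I'll lower it slowly.

```bash
python3 -m handwheel '[{"gripper":1.5,"xyz":[0,0,0.3],"turn":0},{"gripper":1.5,"xyz":[0,0,0.45],"turn":0},{"gripper":1.5,"xyz":[0,0,0.55],"turn":0},{"gripper":1.5,"xyz":[0,0,0.58],"turn":0},{"gripper":1.5,"xyz":[0,0,0.58],"turn":0}]'
```

```text
t: 8.78
tcp_pos: [0.436, 0.0028, 0.0736]
tcp_rot: [0.131, 0.991, 0.0, -0.0]
ft_force: [-2.4, 0.3, 2.2]
opening: 0.0228
gripper_force: 50.2
```

```bash
python3 -m handwheel '[{"gripper":4,"xyz":[0,0,0],"turn":0},{"gripper":6,"xyz":[0,0,0],"turn":0},{"gripper":8.5,"xyz":[0,0,0],"turn":0},{"gripper":8.5,"xyz":[0,0,0],"turn":0},{"gripper":8.5,"xyz":[0,0,0],"turn":0},{"gripper":8.5,"xyz":[0,0,-2],"turn":0},{"gripper":8.5,"xyz":[0,0,-5],"turn":0},{"gripper":8.5,"xyz":[0,0,-9.5],"turn":0},{"gripper":8.5,"xyz":[-4,-0.9,-10.5],"turn":0},{"gripper":8.5,"xyz":[-9,-2,-10.5],"turn":0},{"gripper":8.5,"xyz":[-14,-3.2,-10.5],"turn":0},{"gripper":8.5,"xyz":[-19,-4.3,-10.5],"turn":0},{"gripper":8.5,"xyz":[-22.5,-5.1,-10.5],"turn":0},{"gripper":8.5,"xyz":[-23.3,-5.3,-10],"turn":0},{"gripper":8.5,"xyz":[-23.3,-5.3,-9.5],"turn":0}]'
python3 - <<'E'
from h import *
st(); print(shift((.6475,-.1087,.094)))
im,d=arm.camera("scene"); P=cloud("scene",d)[d>0]
from scipy.optimize import least_squares
for n,g in dict(cap=(.436,.003,.09),block=(.6475,-.1087,.11)).items():
    Q=P[(np.hypot(P[:,0]-g[0],P[:,1]-g[1])<.03)&(abs(P[:,2]-g[2])<.022)]
    print(n,least_squares(lambda c:np.hypot(Q[:,0]-c[0],Q[:,1]-c[1])-.012,g[:2],loss="soft_l1",f_scale=.002).x.round(4))
s=arm.read_state(); H=np.array(arm.camera_params("wrist")["hand_eye"]); im,d=arm.camera("wrist"); save("w2.png",im)
E
```

```text
t: 10.65
tcp_pos: [0.6469, -0.1088, 0.1676]
tcp_rot: [0.131, 0.991, -0.0, -0.001]
ft_force: [0.7, 0.6, 0.2]
opening: 0.085
gripper_force: 0.0
t 10.65 tcp [ 0.6469 -0.1088  0.1676] y-dir deg 75.0 tilt 0.07 q7 1.63 F [0.7 0.6 0.2] op 0.085 gf 0.0
[-0.06  0.03  7.36]
cap [0.436 0.003]
block [ 0.6473 -0.1083]
```

View pics/w2.png

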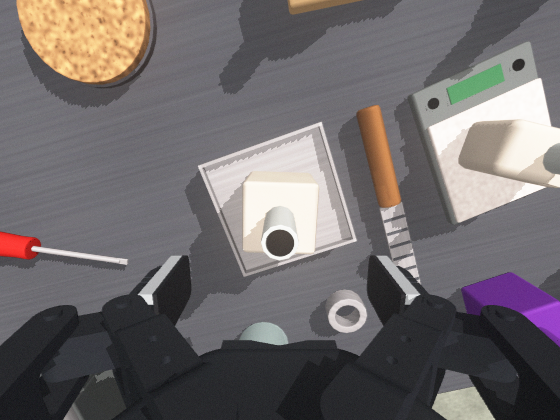

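The pipe of the beige block (280,240) is centred between the fingers, with the block in the tray. Descend and grip.

```bash
python3 -m handwheel '[{"gripper":8.5,"xyz":[-0.05,0.05,3],"turn":0},{"gripper":8.5,"xyz":[-0.05,0.05,5.5],"turn":0},{"gripper":8.5,"xyz":[-0.05,0.05,7],"turn":0},{"gripper":8.5,"xyz":[-0.05,0.05,7.4],"turn":0},{"gripper":8.5,"xyz":[-0.05,0.05,7.4],"turn":0},{"gripper":1.5,"xyz":[-0.05,0.05,7.4],"turn":0},{"gripper":1.5,"xyz":[-0.05,0.05,7.4],"turn":0},{"gripper":1.5,"xyz":[-0.05,0.05,7.4],"turn":0},{"gripper":1.5,"xyz":[-0.05,0.05,7.4],"turn":0},{"gripper":1.5,"xyz":[-0.05,0.05,7.4],"turn":0},{"gripper":1.5,"xyz":[-0.05,0.05,7.4],"turn":0},{"gripper":1.5,"xyz":[-0.05,0.05,7.4],"turn":0},{"gripper":1.5,"xyz":[-0.05,0.05,7.4],"turn":0},{"gripper":1.5,"xyz":[-0.05,0.05,7.4],"turn":0}]' 50
python3 -c "
from h import *
st();s=arm.read_state()['tcp_pos'];print(shift((.4455,-.231,s[2])))"
```

```text
t: 12.5
tcp_pos: [0.6482, -0.1084, 0.0948]
tcp_rot: [0.131, 0.991, 0.0, 0.0]
ft_force: [-1.0, 1.2, 6.3]
opening: 0.023
gripper_force: 48.9
t 12.5 tcp [ 0.6482 -0.1084  0.0948] y-dir deg 75.0 tilt 0.03 q7 1.66 F [-1.   1.2  6.3] op 0.023 gf 48.9
[ 1.641e+01 -1.709e+01 -1.000e-02]
```

```bash
python3 -m handwheel '[{"gripper":1.5,"xyz":[0,0,-0.5],"turn":0},{"gripper":1.5,"xyz":[0,0,-2],"turn":0},{"gripper":1.5,"xyz":[0,0,-4],"turn":0},{"gripper":1.5,"xyz":[0.7,-0.7,-5.5],"turn":0},{"gripper":1.5,"xyz":[2.2,-2.3,-6],"turn":0},{"gripper":1.5,"xyz":[4.5,-4.7,-6],"turn":0},{"gripper":1.5,"xyz":[7.3,-7.6,-6],"turn":0},{"gripper":1.5,"xyz":[10.1,-10.5,-6],"turn":0},{"gripper":1.5,"xyz":[12.9,-13.4,-6],"turn":0},{"gripper":1.5,"xyz":[15,-15.6,-6],"turn":0},{"gripper":1.5,"xyz":[16.1,-16.8,-6],"turn":0},{"gripper":1.5,"xyz":[16.4,-17.1,-6],"turn":0},{"gripper":1.5,"xyz":[16.4,-17.1,-5],"turn":0},{"gripper":1.5,"xyz":[16.4,-17.1,-3.5],"turn":0},{"gripper":1.5,"xyz":[16.4,-17.1,-2.2],"turn":0},{"gripper":1.5,"xyz":[16.4,-17.1,-1.4],"turn":0},{"gripper":1.5,"xyz":[16.4,-17.1,-0.8],"turn":0},{"gripper":1.5,"xyz":[16.4,-17.1,-0.4],"turn":0},{"gripper":1.5,"xyz":[16.4,-17.1,-0.2],"turn":0},{"gripper":1.5,"xyz":[16.4,-17.1,-0.2],"turn":0}]'
python3 - <<'E'
from h import *
from scipy.optimize import least_squares
st(); print(shift((.4455,-.231,.0948)))
im,d=arm.camera("scene"); P=cloud("scene",d)[d>0]
for r in arm.landmark_of("scene","tray_top")[:1]: print("tray",toworld("scene",r["centre"]).round(4),r["score"])
m=(np.hypot(P[:,0]-.649,P[:,1]+.109)<.09)&(P[:,2]>.012)&(P[:,2]<.035); r=cv2.minAreaRect(P[m][:,:2].astype(np.float32)); print(r)
E
```

```text
t: 15.0
tcp_pos: [0.4454, -0.2312, 0.0966]
tcp_rot: [0.131, 0.991, 0.0, 0.0]
ft_force: [-0.3, 0.3, -2.4]
opening: 0.0232
gripper_force: 49.2
t 15.0 tcp [ 0.4454 -0.2312  0.0966] y-dir deg 75.0 tilt 0.02 q7 1.96 F [-0.3  0.3 -2.4] op 0.0232 gf 49.2
[-0.    0.02  0.18]
tray [ 0.6504 -0.1066  0.0206] 0.78
((0.6493852734565735, -0.10893651098012924), (0.1237156018614769, 0.12319556623697281), 4.281677722930908)
```

```bash
python3 -m handwheel '[{"gripper":1.5,"xyz":[0,0,0.1],"turn":0},{"gripper":1.5,"xyz":[0,0,0.16],"turn":0},{"gripper":1.5,"xyz":[0,0,0.2],"turn":0},{"gripper":1.5,"xyz":[0,0,0.2],"turn":0}]'
python3 -c "
from h import *
st()
for p in [(.47,.10,.24),(.46,.2375,.20),(.46,.2375,.114)]: print(shift(p))"
```

```text
t: 15.6
tcp_pos: [0.4454, -0.2311, 0.0948]
tcp_rot: [0.131, 0.991, 0.0, 0.0]
ft_force: [-0.8, 1.5, 4.3]
opening: 0.023
gripper_force: 49.9
t 15.6 tcp [ 0.4454 -0.2311  0.0948] y-dir deg 75.0 tilt 0.02 q7 1.96 F [-0.8  1.5  4.3] op 0.023 gf 49.9
[  6.2   32.62 -14.51]
[ 10.72  45.65 -10.51]
[10.73 45.64 -1.91]
```

Contact is gentle. Release and travel above the cone.

```bash
python3 -m handwheel '[{"gripper":4,"xyz":[0,0,0],"turn":0},{"gripper":6,"xyz":[0,0,0],"turn":0},{"gripper":8.5,"xyz":[0,0,0],"turn":0},{"gripper":8.5,"xyz":[0,0,0],"turn":0},{"gripper":8.5,"xyz":[0,0,0],"turn":0},{"gripper":8.5,"xyz":[0,0,-2],"turn":0},{"gripper":8.5,"xyz":[0,0,-5],"turn":0},{"gripper":8.5,"xyz":[0,0,-9.5],"turn":0},{"gripper":8.5,"xyz":[0.8,3.5,-11.5],"turn":0},{"gripper":8.5,"xyz":[2,8.5,-12],"turn":0},{"gripper":8.5,"xyz":[3.2,13.5,-12],"turn":0},{"gripper":8.5,"xyz":[4.4,18.5,-12],"turn":0},{"gripper":8.5,"xyz":[5.5,23.5,-12],"turn":0},{"gripper":8.5,"xyz":[6.7,28.5,-12],"turn":0},{"gripper":8.5,"xyz":[7.9,33.5,-12],"turn":0},{"gripper":8.5,"xyz":[9.1,38.5,-12],"turn":0},{"gripper":8.5,"xyz":[10,42.5,-11],"turn":0},{"gripper":8.5,"xyz":[10.6,45,-10],"turn":0},{"gripper":8.5,"xyz":[10.7,45.6,-9.5],"turn":0},{"gripper":8.5,"xyz":[10.7,45.6,-9.5],"turn":0}]'
python3 - <<'E'
from h import *
from scipy.optimize import least_squares
st(); print(shift((.46,.2375,.114)))
im,d=arm.camera("scene"); P=cloud("scene",d)[d>0]; save("s3.png",im)
for n,g in dict(cone=(.46,.2375,.13),block=(.4455,-.231,.11)).items():
    Q=P[(np.hypot(P[:,0]-g[0],P[:,1]-g[1])<.03)&(abs(P[:,2]-g[2])<.022)]
    print(n,least_squares(lambda c:np.hypot(Q[:,0]-c[0],Q[:,1]-c[1])-.012,g[:2],loss="soft_l1",f_scale=.002).x.round(4))
E
```

```text
t: 18.1
tcp_pos: [0.4599, 0.2362, 0.1892]
tcp_rot: [0.131, 0.991, -0.001, -0.0]
ft_force: [-0.2, -0.3, 0.0]
opening: 0.0852
gripper_force: 0.0
t 18.1 tcp [0.4599 0.2362 0.1892] y-dir deg 75.0 tilt 0.07 q7 0.83 F [-0.2 -0.3  0. ] op 0.0852 gf 0.0
[0.02 0.14 7.52]
cone [0.4602 0.2375]
block [ 0.4445 -0.231 ]
```

View pics/s3.png

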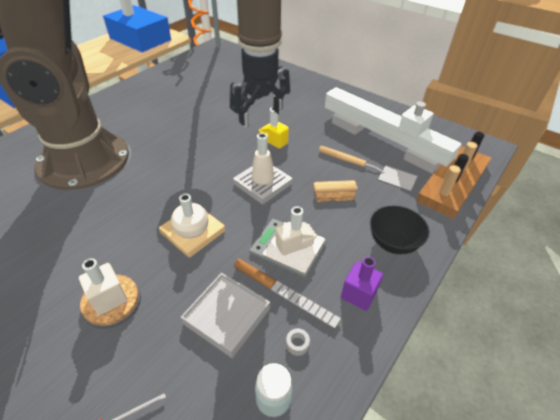

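The block stands centred on the pad (108,297), the cap is on the board (190,225), and the gripper is above the cone (262,145). Descend and grip.

```bash
python3 -m handwheel '[{"gripper":8.5,"xyz":[0,0.05,3],"turn":0},{"gripper":8.5,"xyz":[0,0.05,5.5],"turn":0},{"gripper":8.5,"xyz":[0,0.05,7],"turn":0},{"gripper":8.5,"xyz":[0,0.05,7.5],"turn":0},{"gripper":8.5,"xyz":[0,0.05,7.5],"turn":0},{"gripper":1.5,"xyz":[0,0.05,7.5],"turn":0},{"gripper":1.5,"xyz":[0,0.05,7.5],"turn":0},{"gripper":1.5,"xyz":[0,0.05,7.5],"turn":0},{"gripper":1.5,"xyz":[0,0.05,7.5],"turn":0},{"gripper":1.5,"xyz":[0,0.05,7.5],"turn":0},{"gripper":1.5,"xyz":[0,0.05,7.5],"turn":0},{"gripper":1.5,"xyz":[0,0.05,7.5],"turn":0},{"gripper":1.5,"xyz":[0,0.05,7.5],"turn":0},{"gripper":1.5,"xyz":[0,0.05,7.5],"turn":0}]' 50
python3 -c "
from h import *
st();z=arm.read_state()['tcp_pos'][2];print(shift((.46,.2375,z)),shift((.54,.0,z)),shift((.6495,-.1088,z)))"
```

```text
t: 19.9
tcp_pos: [0.4603, 0.2377, 0.1148]
tcp_rot: [0.131, 0.991, 0.0, 0.0]
ft_force: [-0.0, 0.4, 5.9]
opening: 0.023
gripper_force: 48.8
t 19.9 tcp [0.4603 0.2377 0.1148] y-dir deg 75.0 tilt 0.04 q7 0.86 F [-0.   0.4  5.9] op 0.023 gf 48.8
[ 0.03 -0.03 -0.  ] [-1.385e+01 -2.090e+01 -1.000e-02] [-2.724e+01 -2.858e+01 -1.000e-02]
```

```bash
python3 -m handwheel '[{"gripper":1.5,"xyz":[0,0,-0.5],"turn":0},{"gripper":1.5,"xyz":[0,0,-2],"turn":0},{"gripper":1.5,"xyz":[0,0,-4.5],"turn":0},{"gripper":1.5,"xyz":[0,0,-7],"turn":0},{"gripper":1.5,"xyz":[-0.6,-0.9,-9],"turn":0},{"gripper":1.5,"xyz":[-1.7,-2.5,-10],"turn":0},{"gripper":1.5,"xyz":[-3.4,-5.1,-10],"turn":0},{"gripper":1.5,"xyz":[-5.3,-8,-10],"turn":0},{"gripper":1.5,"xyz":[-7.2,-10.9,-10],"turn":0},{"gripper":1.5,"xyz":[-9.1,-13.7,-10],"turn":0},{"gripper":1.5,"xyz":[-11,-16.6,-10],"turn":0},{"gripper":1.5,"xyz":[-13,-19.4,-10],"turn":0},{"gripper":1.5,"xyz":[-15.2,-21.7,-10],"turn":0},{"gripper":1.5,"xyz":[-17.8,-23.2,-10],"turn":0},{"gripper":1.5,"xyz":[-20.4,-24.7,-10],"turn":0},{"gripper":1.5,"xyz":[-23,-26.2,-10],"turn":0},{"gripper":1.5,"xyz":[-25.3,-27.5,-10],"turn":0},{"gripper":1.5,"xyz":[-26.7,-28.3,-10],"turn":0},{"gripper":1.5,"xyz":[-27.2,-28.6,-9.5],"turn":0},{"gripper":1.5,"xyz":[-27.2,-28.6,-8.5],"turn":0}]'
python3 -c "
from h import *
st();print(shift((.6495,-.1088,.1148)))"
```

```text
t: 22.4
tcp_pos: [0.6486, -0.1091, 0.1991]
tcp_rot: [0.131, 0.991, 0.0, -0.0]
ft_force: [0.0, 0.7, -2.1]
opening: 0.0229
gripper_force: 49.3
t 22.4 tcp [ 0.6486 -0.1091  0.1991] y-dir deg 75.0 tilt 0.02 q7 1.58 F [ 0.   0.7 -2.1] op 0.0229 gf 49.3
[-0.08  0.05  8.43]
```

```bash
python3 -m handwheel '[{"gripper":1.5,"xyz":[-0.05,0,1.5],"turn":0},{"gripper":1.5,"xyz":[-0.05,0,3.5],"turn":0},{"gripper":1.5,"xyz":[-0.05,0,5.2],"turn":0},{"gripper":1.5,"xyz":[-0.05,0,6.6],"turn":0},{"gripper":1.5,"xyz":[-0.05,0,7.5],"turn":0},{"gripper":1.5,"xyz":[-0.05,0,8],"turn":0},{"gripper":1.5,"xyz":[-0.05,0,8.3],"turn":0},{"gripper":1.5,"xyz":[-0.05,0,8.4],"turn":0},{"gripper":1.5,"xyz":[-0.05,0,8.45],"turn":0},{"gripper":1.5,"xyz":[-0.05,0,8.45],"turn":0}]'
python3 -c "
from h import *
st()
for p in [(.655,.1093,.0895)]: print(shift(p))"
```

```text
t: 23.65
tcp_pos: [0.6494, -0.1094, 0.1152]
tcp_rot: [0.131, 0.991, 0.0, 0.0]
ft_force: [0.4, -0.8, -2.4]
opening: 0.0227
gripper_force: 49.3
t 23.65 tcp [ 0.6494 -0.1094  0.1152] y-dir deg 75.0 tilt 0.02 q7 1.61 F [ 0.4 -0.8 -2.4] op 0.0227 gf 49.3
[ 5.13 21.27  2.57]
```

Not yet in contact, so a touch lower.

```bash
python3 -m handwheel '[{"gripper":1.5,"xyz":[0,0,0.05],"turn":0},{"gripper":1.5,"xyz":[0,0,0.08],"turn":0},{"gripper":1.5,"xyz":[0,0,0.08],"turn":0}]'
```

```text
t: 24.02
tcp_pos: [0.6497, -0.1094, 0.115]
tcp_rot: [0.131, 0.991, 0.0, 0.001]
ft_force: [-1.9, -0.6, 4.9]
opening: 0.0227
gripper_force: 50.0
```

```bash
python3 -m handwheel '[{"gripper":4,"xyz":[0,0,0],"turn":0},{"gripper":6,"xyz":[0,0,0],"turn":0},{"gripper":8.5,"xyz":[0,0,0],"turn":0},{"gripper":8.5,"xyz":[0,0,0],"turn":0},{"gripper":8.5,"xyz":[0,0,0],"turn":0},{"gripper":8.5,"xyz":[0,0,-2],"turn":0},{"gripper":8.5,"xyz":[0,0,-5],"turn":0},{"gripper":8.5,"xyz":[0,0,-8],"turn":0},{"gripper":8.5,"xyz":[0.5,2,-8.5],"turn":0},{"gripper":8.5,"xyz":[1.5,6.5,-8.5],"turn":0},{"gripper":8.5,"xyz":[2.6,11,-8],"turn":0},{"gripper":8.5,"xyz":[3.7,15.5,-7],"turn":0},{"gripper":8.5,"xyz":[4.7,19.5,-6],"turn":0},{"gripper":8.5,"xyz":[5,21.3,-5],"turn":0},{"gripper":8.5,"xyz":[5,21.3,-5],"turn":0}]'
python3 - <<'E'
from h import *
from scipy.optimize import least_squares
st()
im,d=arm.camera("scene"); P=cloud("scene",d)[d>0]; save("s4.png",im)
for n,g in dict(cone=(.6495,-.109,.13),foot=(.6562,.1094,.105)).items():
    Q=P[(np.hypot(P[:,0]-g[0],P[:,1]-g[1])<.03)&(abs(P[:,2]-g[2])<.022)]
    c=least_squares(lambda c:np.hypot(Q[:,0]-c[0],Q[:,1]-c[1])-.012,g[:2],loss="soft_l1",f_scale=.002).x; print(n,len(Q),c.round(4))
print(shift((.6562,.1094,.089)))
m=(np.hypot(P[:,0]-.46,P[:,1]-.237)<.085)&(P[:,2]>.012)&(P[:,2]<.03); print("grate",cv2.minAreaRect(P[m][:,:2].astype(np.float32)))
for r in arm.landmark_of("scene","grate_top")[:1]: print(toworld("scene",r["centre"]).round(4))
im,d=arm.camera("wrist"); save("w4.png",im)
E
```

```text
t: 25.9
tcp_pos: [0.6552, 0.1109, 0.1626]
tcp_rot: [0.129, 0.992, -0.0, -0.001]
ft_force: [0.6, 0.4, -0.1]
opening: 0.0852
gripper_force: 0.0
t 25.9 tcp [0.6552 0.1109 0.1626] y-dir deg 75.2 tilt 0.14 q7 1.25 F [ 0.6  0.4 -0.1] op 0.0852 gf 0.0
cone 196 [ 0.6493 -0.1092]
foot 161 [0.6562 0.1097]
[-0.02  0.1   7.45]
grate ((0.45920801162719727, 0.23633527755737305), (0.11287574470043182, 0.1129155084490776), 84.53253173828125)
[0.4622 0.237  0.018 ]
```

View pics/w4.png

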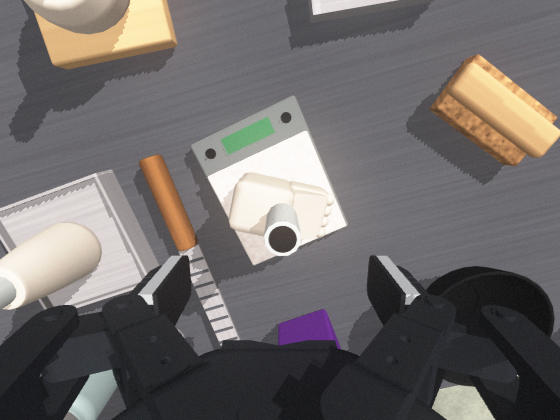

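The foot's pipe (283,232) is centred between the fingers, and the foot lies on the scale with its toes to the right. Descend and grip.

```bash
python3 -m handwheel '[{"gripper":8.5,"xyz":[0,0.05,3],"turn":0},{"gripper":8.5,"xyz":[0,0.05,5.5],"turn":0},{"gripper":8.5,"xyz":[0,0.05,7],"turn":0},{"gripper":8.5,"xyz":[0,0.05,7.4],"turn":0},{"gripper":8.5,"xyz":[0,0.05,7.4],"turn":0},{"gripper":1.5,"xyz":[0,0.05,7.4],"turn":0},{"gripper":1.5,"xyz":[0,0.05,7.4],"turn":0},{"gripper":1.5,"xyz":[0,0.05,7.4],"turn":0},{"gripper":1.5,"xyz":[0,0.05,7.4],"turn":0},{"gripper":1.5,"xyz":[0,0.05,7.4],"turn":0},{"gripper":1.5,"xyz":[0,0.05,7.4],"turn":0},{"gripper":1.5,"xyz":[0,0.05,7.4],"turn":0},{"gripper":1.5,"xyz":[0,0.05,7.4],"turn":0},{"gripper":1.5,"xyz":[0,0.05,7.4],"turn":0}]' 50
python3 - <<'E'
from h import *
st();z=arm.read_state()['tcp_pos'][2];print(shift((.4595,.2367,z)))
P=cloud("top",np.load("top0.npz")["d"])
for rc in [(205,180),(120,331)]: print(P[rc])
E
```

```text
t: 27.8
tcp_pos: [0.6564, 0.1098, 0.0906]
tcp_rot: [0.131, 0.991, 0.0, 0.0]
ft_force: [-1.2, -1.6, 4.5]
opening: 0.0227
gripper_force: 49.0
t 27.8 tcp [0.6564 0.1098 0.0906] y-dir deg 75.0 tilt 0.02 q7 1.27 F [-1.2 -1.6  4.5] op 0.0227 gf 49.0
[ 2.231e+01  7.160e+00 -1.000e-02]
[0.62822492 0.31546563 0.03477835]
[ 0.855763   -0.04663303  0.00399197]
```

```bash
python3 -m handwheel '[{"gripper":1.5,"xyz":[0,0,-0.5],"turn":0},{"gripper":1.5,"xyz":[0,0,-2],"turn":0},{"gripper":1.5,"xyz":[0,0,-4],"turn":0},{"gripper":1.5,"xyz":[0.9,0.3,-5.5],"turn":0},{"gripper":1.5,"xyz":[3,1,-6],"turn":-3},{"gripper":1.5,"xyz":[6,1.9,-6],"turn":-6},{"gripper":1.5,"xyz":[9.5,3,-6],"turn":-9},{"gripper":1.5,"xyz":[13,4.2,-6],"turn":-12},{"gripper":1.5,"xyz":[16.5,5.3,-6],"turn":-15},{"gripper":1.5,"xyz":[19.5,6.2,-6],"turn":-18},{"gripper":1.5,"xyz":[21.5,6.9,-6],"turn":-21},{"gripper":1.5,"xyz":[22.2,7.1,-6],"turn":-21},{"gripper":1.5,"xyz":[22.3,7.1,-5],"turn":-21},{"gripper":1.5,"xyz":[22.3,7.1,-3.5],"turn":-21},{"gripper":1.5,"xyz":[22.3,7.1,-2.2],"turn":-21},{"gripper":1.5,"xyz":[22.3,7.1,-1.4],"turn":-21},{"gripper":1.5,"xyz":[22.3,7.1,-0.8],"turn":-21},{"gripper":1.5,"xyz":[22.3,7.1,-0.4],"turn":-21},{"gripper":1.5,"xyz":[22.3,7.1,-0.3],"turn":-21},{"gripper":1.5,"xyz":[22.3,7.1,-0.3],"turn":-21}]'
python3 - <<'E'
from h import *
st(); print(shift((.4597,.236,.0906)))
im,d=arm.camera("scene"); save("s5.png",im[100:270,100:340].repeat(3,0).repeat(3,1))
P=cloud("scene",d)[d>0]
for r in arm.landmark_of("scene","scale_top")[:1]: print("scale",toworld("scene",r["centre"]).round(4),r["score"])
m=(np.hypot(P[:,0]-.66,P[:,1]-.104)<.11)&(P[:,2]>.012)&(P[:,2]<.03); print(cv2.minAreaRect(P[m][:,:2].astype(np.float32)))
im2,d2=arm.camera("top")
for r in arm.landmark_of("top","scale_top")[:1]: print("scale",toworld("top",r["centre"]).round(4),r["score"])
Q=cloud("top",d2); 
for nm,I,Q in(("top",im2,Q),("scene",im,cloud("scene",d))):
    w=(np.hypot(Q[...,0]-.66,Q[...,1]-.104)<.085)&(Q[...,2]>.008)&(Q[...,2]<.035)&(I.min(-1)>140)
    n,l,s,c=cv2.connectedComponentsWithStats(w.astype(np.uint8)); k=1+s[1:,4].argmax(); print(nm,s[k,4],cv2.minAreaRect(Q[l==k][:,:2].astype(np.float32)))
E
```

```text
t: 30.3
tcp_pos: [0.4594, 0.2362, 0.0934]
tcp_rot: [-0.052, 0.999, 0.0, 0.0]
ft_force: [-0.6, 0.4, -2.9]
opening: 0.0229
gripper_force: 49.2
t 30.3 tcp [0.4594 0.2362 0.0934] y-dir deg 96.0 tilt 0.02 q7 1.23 F [-0.6  0.4 -2.9] op 0.0229 gf 49.2
[-0.03 -0.03  0.28]
scale [0.6534 0.1032 0.0217] 0.57
((0.6483298540115356, 0.07469141483306885), (0.14163777232170105, 0.16590341925621033), 9.471979141235352)
scale [0.6625 0.104  0.0204] 0.6
top 1914 ((0.6583681702613831, 0.10448548197746277), (0.10646791756153107, 0.10779666900634766), 9.571561813354492)
scene 1914 ((0.6484447717666626, 0.10428699851036072), (0.12616556882858276, 0.1098543033003807), 9.350879669189453)
```

View pics/s5.png

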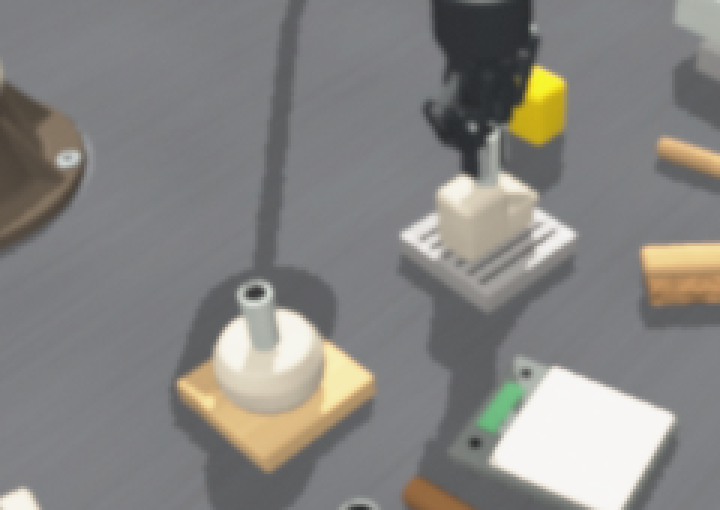

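The foot hangs over the middle of the grate (crop 488,235), square to it, and the scale plate is clear. Lower it.

```bash
python3 -m handwheel '[{"gripper":1.5,"xyz":[0,0,0.15],"turn":0},{"gripper":1.5,"xyz":[0,0,0.23],"turn":0},{"gripper":1.5,"xyz":[0,0,0.28],"turn":0},{"gripper":1.5,"xyz":[0,0,0.31],"turn":0},{"gripper":1.5,"xyz":[0,0,0.31],"turn":0}]'
python3 - <<'E'
from h import *
st()
for p in [(.436,.003,.16),(.436,.003,.074)]: print(shift(p))
im2,d2=arm.camera("top"); Q=cloud("top",d2); g=im2.astype(int)
c=np.array([.66,.1045]); a=np.radians(9.6); ux=np.array([np.cos(a),np.sin(a)]); uy=np.array([-ux[1],ux[0]])
D=Q[...,:2]-c; X=D@ux; Y=D@uy; z=Q[...,2]
for n,sel,val in(("x",abs(Y)<.03,X),("y",abs(X)<.03,Y)):
    print(n,[(round(k*1e3),int(g[sel&(abs(val-k)<.0015)].mean()),round(float(np.median(z[sel&(abs(val-k)<.0015)])),3)) for k in np.r_[np.arange(-.09,-.042,.003),np.arange(.042,.066,.003)]])
E
```

```text
t: 31.12
tcp_pos: [0.4593, 0.2361, 0.0905]
tcp_rot: [-0.052, 0.999, 0.0, 0.0]
ft_force: [-1.0, -1.9, 6.1]
opening: 0.0228
gripper_force: 50.1
t 31.12 tcp [0.4593 0.2361 0.0905] y-dir deg 96.0 tilt 0.01 q7 1.23 F [-1.  -1.9  6.1] op 0.0228 gf 50.1
[  4.75 -22.94  -6.96]
[  4.75 -22.94   1.64]
x [(-90, 69, 0.002), (-87, 77, 0.01), (-84, 92, 0.016), (-81, 97, 0.015), (-78, 100, 0.016), (-75, 102, 0.017), (-72, 102, 0.016), (-69, 103, 0.017), (-66, 105, 0.017), (-63, 111, 0.016), (-60, 119, 0.016), (-57, 126, 0.015), (-54, 160, 0.016), (-51, 222, 0.023), (-48, 229, 0.024), (-45, 228, 0.022), (42, 229, 0.022), (45, 228, 0.021), (48, 219, 0.021), (51, 164, 0.019), (54, 111, 0.013), (57, 76, 0.001), (60, 77, 0.001), (63, 89, 0.002)]
y [(-90, 86, 0.003), (-87, 88, 0.002), (-84, 88, 0.0), (-81, 88, 0.002), (-78, 82, 0.002), (-75, 71, 0.002), (-72, 67, 0.001), (-69, 67, 0.003), (-66, 67, 0.001), (-63, 67, 0.002), (-60, 69, 0.002), (-57, 87, 0.013), (-54, 152, 0.019), (-51, 216, 0.022), (-48, 229, 0.022), (-45, 229, 0.022), (42, 230, 0.021), (45, 230, 0.021), (48, 229, 0.023), (51, 209, 0.02), (54, 147, 0.014), (57, 103, 0.002), (60, 94, 0.002), (63, 93, 0.002)]
```

Contact is gentle. Release and go back for the cap.

```bash
python3 -m handwheel '[{"gripper":4,"xyz":[0,0,0],"turn":0},{"gripper":6,"xyz":[0,0,0],"turn":0},{"gripper":8.5,"xyz":[0,0,0],"turn":0},{"gripper":8.5,"xyz":[0,0,0],"turn":0},{"gripper":8.5,"xyz":[0,0,0],"turn":0},{"gripper":8.5,"xyz":[0,0,-2],"turn":0},{"gripper":8.5,"xyz":[0,0,-5],"turn":0},{"gripper":8.5,"xyz":[0,0,-8],"turn":0},{"gripper":8.5,"xyz":[0.6,-3,-8.5],"turn":0},{"gripper":8.5,"xyz":[1.6,-8,-8.5],"turn":0},{"gripper":8.5,"xyz":[2.7,-13,-8.5],"turn":0},{"gripper":8.5,"xyz":[3.8,-18,-8],"turn":0},{"gripper":8.5,"xyz":[4.6,-22,-7],"turn":0},{"gripper":8.5,"xyz":[4.8,-22.9,-6],"turn":0},{"gripper":8.5,"xyz":[4.8,-22.9,-6],"turn":0},{"gripper":8.5,"xyz":[4.8,-22.9,-6],"turn":0}]'
python3 - <<'E'
from h import *
from scipy.optimize import least_squares
im,d=arm.camera("scene"); P=cloud("scene",d)[d>0]; save("s6.png",im)
for n,g in dict(cap=(.436,.003,.09),foot=(.4595,.236,.105)).items():
    Q=P[(np.hypot(P[:,0]-g[0],P[:,1]-g[1])<.03)&(abs(P[:,2]-g[2])<.022)]
    c=least_squares(lambda c:np.hypot(Q[:,0]-c[0],Q[:,1]-c[1])-.012,g[:2],loss="soft_l1",f_scale=.002).x; print(n,len(Q),c.round(4))
st(); print(shift((.436,.003,.074)))
E
```

```text
t: 33.17
tcp_pos: [0.4359, 0.0047, 0.1503]
tcp_rot: [-0.053, 0.999, 0.0, 0.0]
ft_force: [-0.1, -0.7, 0.1]
opening: 0.085
gripper_force: 0.0
cap 155 [0.4361 0.0025]
foot 127 [0.4596 0.236 ]
t 33.23 tcp [0.4359 0.0048 0.1503] y-dir deg 96.1 tilt 0.04 q7 1.67 F [-0.6 -0.1 -0.3] op 0.085 gf 0.0
[ 0.02 -0.18  7.63]
```

View pics/s6.png

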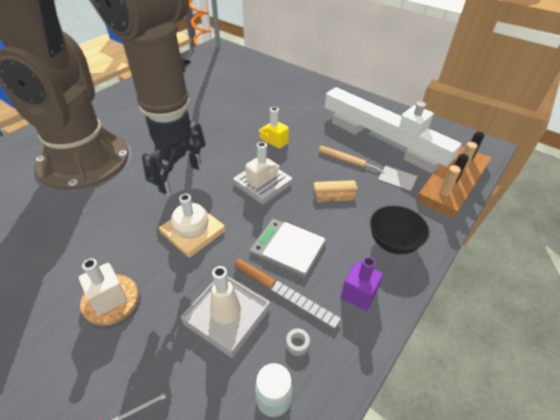

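The foot stands on the grate (262,170), the cone is in the tray (226,300), the block is on the pad (108,290), and the scale (290,245) is empty. The gripper is above the cap (188,210).

```bash
python3 -m handwheel '[{"gripper":8.5,"xyz":[0,-0.1,3],"turn":0},{"gripper":8.5,"xyz":[0,-0.1,5.5],"turn":0},{"gripper":8.5,"xyz":[0,-0.1,7.1],"turn":0},{"gripper":8.5,"xyz":[0,-0.1,7.6],"turn":0},{"gripper":8.5,"xyz":[0,-0.1,7.6],"turn":0},{"gripper":1.5,"xyz":[0,-0.1,7.6],"turn":0},{"gripper":1.5,"xyz":[0,-0.1,7.6],"turn":0},{"gripper":1.5,"xyz":[0,-0.1,7.6],"turn":0},{"gripper":1.5,"xyz":[0,-0.1,7.6],"turn":0},{"gripper":1.5,"xyz":[0,-0.1,7.6],"turn":0},{"gripper":1.5,"xyz":[0,-0.1,7.6],"turn":0},{"gripper":1.5,"xyz":[0,-0.1,7.6],"turn":0},{"gripper":1.5,"xyz":[0,-0.1,7.6],"turn":0},{"gripper":1.5,"xyz":[0,-0.1,7.6],"turn":0}]' 50
python3 - <<'E'
from h import *
st();z=arm.read_state()['tcp_pos'][2];print(shift((.6588,.1045,z)))
E
```

```text
t: 34.98
tcp_pos: [0.4357, 0.0024, 0.0745]
tcp_rot: [-0.052, 0.999, 0.0, 0.0]
ft_force: [-1.8, 0.5, 5.7]
opening: 0.023
gripper_force: 48.6
t 34.98 tcp [0.4357 0.0024 0.0745] y-dir deg 96.0 tilt 0.03 q7 1.75 F [-1.8  0.5  5.7] op 0.023 gf 48.6
[-2.325e+01  7.820e+00  1.000e-02]
```

```bash
python3 -m handwheel '[{"gripper":1.5,"xyz":[0,0,-0.5],"turn":0},{"gripper":1.5,"xyz":[0,0,-2],"turn":0},{"gripper":1.5,"xyz":[0,0,-4],"turn":0},{"gripper":1.5,"xyz":[-0.9,0.3,-5.5],"turn":0},{"gripper":1.5,"xyz":[-3,1,-6],"turn":0},{"gripper":1.5,"xyz":[-6,2,-6],"turn":0},{"gripper":1.5,"xyz":[-9.5,3.2,-6],"turn":0},{"gripper":1.5,"xyz":[-13,4.4,-6],"turn":0},{"gripper":1.5,"xyz":[-16.5,5.5,-6],"turn":0},{"gripper":1.5,"xyz":[-20,6.7,-6],"turn":0},{"gripper":1.5,"xyz":[-22.3,7.5,-6],"turn":0},{"gripper":1.5,"xyz":[-23.2,7.8,-6],"turn":0},{"gripper":1.5,"xyz":[-23.25,7.8,-5],"turn":0},{"gripper":1.5,"xyz":[-23.25,7.8,-3.5],"turn":0},{"gripper":1.5,"xyz":[-23.25,7.8,-2.2],"turn":0},{"gripper":1.5,"xyz":[-23.25,7.8,-1.4],"turn":0},{"gripper":1.5,"xyz":[-23.25,7.8,-0.8],"turn":0},{"gripper":1.5,"xyz":[-23.25,7.8,-0.4],"turn":0},{"gripper":1.5,"xyz":[-23.25,7.8,-0.3],"turn":0},{"gripper":1.5,"xyz":[-23.25,7.8,-0.3],"turn":0}]'
python3 -c "
from h import *
st();print(shift((.6588,.1045,.0745)))"
```

```text
t: 37.48
tcp_pos: [0.6588, 0.1043, 0.0774]
tcp_rot: [-0.052, 0.999, 0.0, 0.0]
ft_force: [-0.0, -0.0, -3.0]
opening: 0.0229
gripper_force: 49.1
t 37.48 tcp [0.6588 0.1043 0.0774] y-dir deg 96.0 tilt 0.03 q7 1.64 F [-0. -0. -3.] op 0.0229 gf 49.1
[0.   0.02 0.29]
```

```bash
python3 -m handwheel '[{"gripper":1.5,"xyz":[0,0,0.15],"turn":0},{"gripper":1.5,"xyz":[0,0,0.23],"turn":0},{"gripper":1.5,"xyz":[0,0,0.28],"turn":0},{"gripper":1.5,"xyz":[0,0,0.31],"turn":0},{"gripper":1.5,"xyz":[0,0,0.31],"turn":0}]'
```

```text
t: 38.1
tcp_pos: [0.6587, 0.1043, 0.0747]
tcp_rot: [-0.052, 0.999, 0.0, 0.0]
ft_force: [-4.0, 0.6, 5.1]
opening: 0.0229
gripper_force: 49.5
```

```bash
python3 -m handwheel '[{"gripper":4,"xyz":[0,0,0],"turn":0},{"gripper":6,"xyz":[0,0,0],"turn":0},{"gripper":8.5,"xyz":[0,0,0],"turn":0},{"gripper":8.5,"xyz":[0,0,0],"turn":0},{"gripper":8.5,"xyz":[0,0,0],"turn":0},{"gripper":8.5,"xyz":[0,0,-2],"turn":0},{"gripper":8.5,"xyz":[0,0,-5],"turn":0},{"gripper":8.5,"xyz":[0,0,-9],"turn":0},{"gripper":8.5,"xyz":[0,0,-13],"turn":0},{"gripper":8.5,"xyz":[3,0,-16],"turn":0},{"gripper":8.5,"xyz":[8,0,-17],"turn":0},{"gripper":8.5,"xyz":[13,0,-17],"turn":0},{"gripper":8.5,"xyz":[18,0,-17],"turn":0},{"gripper":8.5,"xyz":[23,0,-17],"turn":0},{"gripper":8.5,"xyz":[23,0,-17],"turn":0},{"gripper":8.5,"xyz":[23,0,-17],"turn":0}]'
python3 - <<'E'
from h import *
from scipy.optimize import least_squares
st()
im,d=arm.camera("scene"); P=cloud("scene",d)[d>0]; save("s7.png",im)
for n,g in dict(cap=(.6588,.1045,.09),foot=(.4595,.236,.105),block=(.4455,-.231,.11),cone=(.6495,-.109,.13)).items():
    Q=P[(np.hypot(P[:,0]-g[0],P[:,1]-g[1])<.03)&(abs(P[:,2]-g[2])<.022)]
    c=least_squares(lambda c:np.hypot(Q[:,0]-c[0],Q[:,1]-c[1])-.012,g[:2],loss="soft_l1",f_scale=.002).x; print(n,len(Q),c.round(4),Q[:,2].max().round(3))
im,d=arm.camera("top"); save("t7.png",cv2.resize(im[140:330,150:450],None,fx=2.5,fy=2.5,interpolation=cv2.INTER_CUBIC))
E
```

```text
t: 40.1
tcp_pos: [0.4309, 0.0804, 0.2453]
tcp_rot: [-0.052, 0.999, 0.001, 0.001]
ft_force: [0.6, 0.7, 0.5]
opening: 0.0848
gripper_force: 0.0
t 40.1 tcp [0.4309 0.0804 0.2453] y-dir deg 96.0 tilt 0.17 q7 1.42 F [0.6 0.7 0.5] op 0.0848 gf 0.0
cap 159 [0.6592 0.1044] 0.112
foot 129 [0.4593 0.2359] 0.127
block 231 [ 0.4446 -0.2309] 0.132
cone 195 [ 0.6494 -0.1092] 0.152
```

View pics/s7.png

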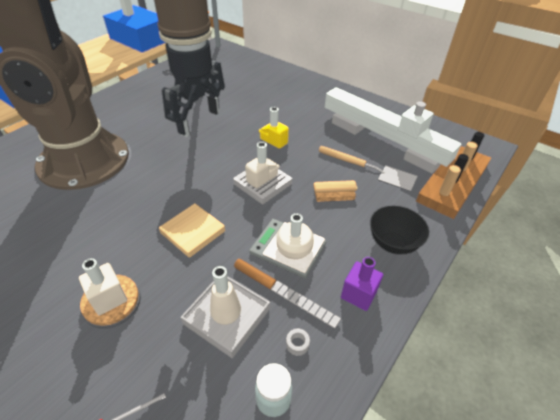

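View pics/t7.png

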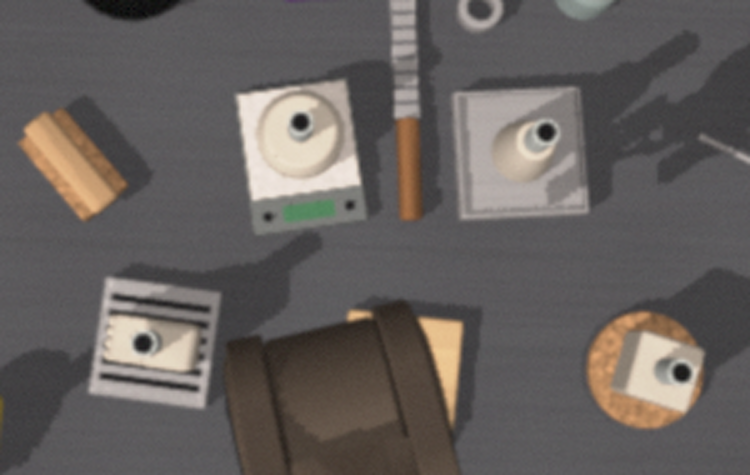

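All four models stand upright and centred. In the scene view, the foot is on the grate (262,175), the cap on the scale (293,240), the cone in the tray (226,300) and the block on the pad (105,292). The board (190,230) is empty and the arm is clear, so I'll hand in.

```bash
python3 -c "
from station import arm
print(arm.hand_in())"
```

```text
the job is handed in; nothing more can be done
None
```

I handed the job in at about 40 s: the foot is on the grate, the square blank on the cork pad, the squat round model on the scale and the tall tapering model in the tray, all upright and within about 2 mm of the middle by the last camera check; no verdict came back.

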